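# Lock the dust box cover

### The job

Set a fingertip in the slot of the quarter-turn lock on the sander's dust box, press the sprung cover shut with it and turn the lock clockwise, seen from above, a full quarter turn to its stop, so that the cover stays shut when you let go. Then move clear. Nothing is to be picked up, and the things standing on and beside the box are left where they are.

Things in the scene. Friction and masses are not known exactly. Their poses are not given: they have to be found in the camera images.
- dust_box: Grey sheet-steel dust box fixed on the bench, 300 (x) by 340 (y) by 110 mm high. Origin: centre of its underside; x points from its front (nearest the robot at yaw 0) to the hinge side, z up. A bare-metal cover, 240 (x) by 220 (y) by 6 mm, lies on its top, hinged along the cover's far edge 95 mm on the +x side of the origin. The lock's axis is 70 mm on the -x side, mid-width.
- cover (a joint): Hinge angle of the cover, rad. 0 = pressed shut; unlocked, springs hold it ajar at its upper stop, 0.05 (front edge 12 mm up, lock 8 mm up). About 3 to 6 N straight down on the lock presses it shut against a rigid stop. Locked and let go it stays at about 0.01 or less.
- lock (a joint): Angle of the lock, rad, growing clockwise from above; rigid stops at 0 and 1.571. 0 = unlocked, slot parallel to the front edge (dust_box y); 1.571 = locked, slot along dust_box x. Starts at 0 to 0.35. Friction of 0.08 N m holds it where left. At about 0.9 a hidden cam meets its keeper: it enters only with the cover held nearly shut (hinge under about 0.015), else it jams.
- slot: Straight slot across the lock, a black disc of 100 mm diameter on the cover. Slot 42 mm wide, 78 mm long at its sides (90 mid), closed at both ends by the rim, walls 14 mm high. Origin: on the lock's axis at the steel slot floor (120 mm above the bench when the cover is shut). x runs along the slot, z up.
- slot_push (a point): A point on the slot's floor, 24 mm from the lock's axis (at lock angle 0 on the +y side of dust_box). Closed fingertips fit here, or in the other half: moved round the axis in a clockwise arc, and turned with the slot so that they stay in line with it, they turn the lock; not turned, they wedge towards the axis. Play in the slot lets the fingers run up to 0.5 rad ahead of the lock.
- sanding_block_mid (a point): Centre of a loose cork sanding block, 70 x 36 x 26 mm, lying on the box's top beside the cover. Leave alone.
- drawer_knob_mid (a point): Centre of a loose turned wooden knob, 34 mm wide and 32 mm high, standing on the box's top at the other side of the cover. Leave alone.
- bowl_mid (a point): Centre of a loose wooden bowl, 120 mm wide and 55 mm high, on the bench beside the box. Leave alone.
- wax_tin_mid (a point): Centre of a loose steel tin, 72 mm wide and 60 mm high, on the bench at the other side of the box. Leave alone.

How it is judged:
On the way, in this order (a step that is already met when the one before it is completed fails the run):
1. a fingertip presses in the slot while the lock is not yet turned home (contact force between the fingers and slot above 1 N and value of joint lock below 1.2 rad), for 0.05 s.
2. the lock is turned home with a fingertip in the slot and the cover shut (contact force between the fingers and slot above 0.5 N and value of joint lock above 1.4 rad and value of joint cover below 0.02 rad), for 0.05 s.
At the end, for the whole second after the job is handed in: The lock stands within about 10 degrees of its locked stop (joint above 1.4 rad), the cover stays shut by itself (hinge under 0.02 rad), and the sanding block, knob, bowl and tin are within 30 mm of where they were (value of joint lock above 1.4 rad and value of joint cover below 0.02 rad and distance of each of sanding_block_mid, drawer_knob_mid, bowl_mid, wax_tin_mid from where it was at the start of the episode below 0.03 m); the robot touches nothing.
It fails at once if the sanding block, knob, bowl or tin is lifted, carried or pushed away (moved over 30 mm) (distance of any of sanding_block_mid, drawer_knob_mid, bowl_mid, wax_tin_mid from where it was at the start of the episode above 0.03 m).
It also fails if it takes over 40 s, if anything falls off the work surface, if the arm or the gripper's body presses on something with over 40 N, if the wrist force passes 120 N, or if a joint passes its speed limit or range.

### The arm

A 7-joint arm with a two-finger parallel gripper is mounted at the origin on the work surface. World frame = base frame: x ahead of the robot, y to its left, z up, the work surface at z = 0. Lengths are in m, angles in rad, forces in N, time in s.
With the tool pointing down it reaches from about 0.425 to 0.925 m from the base axis. Payload 6.8 kg.
Tool frame: the origin (TCP) lies at the very end of the fingers, on their centre line; the grasp point (between the pads) lies 19 mm behind it; z points along the fingers, x is the direction in which the jaws open and shut, and the axes are right-handed (so a half turn about z gives the same grasp; the last joint's range is limited). The gripper opens to 85 mm and grips with 20 to 120 N. Pads are 22 mm wide; open, the fingers measure 114 mm over their backs; the gripper's body (76 mm by 85 mm) begins 54 mm behind the grasp point. The pads swing forward as they close: fully open they stand 13 mm farther back than shut.
Start: joints at [-1.379, 0.477, 0.022, 1.555, -0.011, 1.109, -0.083], TCP at [0.199, 0.645, 0.231] pointing down, gripper open.
Joint ranges: [-2.96, 2.96], [-0.34, 2.1], [-1.41, 1.46], [0.24, 2.44], [-1.37, 4.51], [0.17, 1.92], [-2.96, 2.96]. Speed limits (rad/s): [2.39, 2.39, 3.14, 3.14, 3.14, 3.14, 3.14].

### API

Orientations are given as a unit quaternion [w, x, y, z].
In Python, from station import bot gives the robot as it stands.
- The arm moves only by the shell command python3 -m creep 'ROWS' [FORCE]. ROWS is JSON, a list that holds one entry, the list of rows, each a list of 7 numbers: the shift along the tool's x, y, z in cm, then the turn, a rotation vector about the tool's x, y, z in rad, then the opening, from 0 (shut) to 1 (fully open). In form: [[[dx, dy, dz, wx, wy, wz, claw], ...]]. A call has 1 to 10 rows; each row is the pose to reach, as a shift and turn from the pose commanded when the call began, along the tool's axes at that moment; what a row does not reach only later rows make up. A row lasts 1/8 s, in which the tool goes at most 62.5 mm and 10.7 degrees, less where a joint would pass 70% of its speed; a pose out of reach is approached as far as the arm can. A call with a gripper value outside its range is refused whole. The fingers move at their own pace and stop on an object; FORCE is the grip in N (left out, the last holds). Time passes only in rows, so rows that repeat a pose let the fingers close. It gives the time, the measured TCP pose, the force and the opening at its end, in the units of the state.
- bot.get_obs(): the state, without advancing time (a new reading comes with each control period).
- bot.read_camera(name): name is "side" or "top" or "wrist"; returns (picture, depth): 420x560x3 uint8, blue, green, red; 420x560 float32, m along the optical axis (not along the pixel's ray), 0 where there is no reading.
- bot.calibration(name): a dict with "mtx" (3x3 intrinsics, pixels), "rvec" (rotation vector, rad) and "tvec" (3), from world to camera coordinates, as OpenCV has them. Camera axes: x right, y down, z forward; pixel columns grow to the right and rows downward; lengths in m; the calibration is good to about 2 mm. A picture is of the moment at which its call begins: read the wrist's pose just before it. calibration takes no time and is no camera call; for the wrist camera it gives the pose at the moment of the call.
- bot.hand_in(): hands the job in, once; it reports no verdict.
Trained networks look in the newest picture that a camera, given by its name, has taken for a name from the list of things; names that differ only in an ending like _2 or _b are one class to them, and where a whole thing is asked for, a point or a joint stands for the part that bears it (a point fixed in the world has none). Each returns a list of dicts, best first, with "p" (0 to 1); they miss things now and then, are a little off and sometimes report something else, mostly with a low value. They report only what shows in the picture. A call takes as long as a camera call.
- bot.find_in(camera, label): "xy" ([column, row] in pixels, amid what is visible of it).
- bot.silhouettes(camera, label): "mask" (420x560 bool, what is visible of it) and "xy" ([column, row] in pixels, amid what is visible of it).
The state is a dict: "t": time; "q": joint angles; "joint_vel": joint speeds; "joint_torque": joint torques, N m; "eef_pos": TCP position; "tool_rot": TCP orientation; "contact_force": force on the tool from outside, world axes, zero at the start; "torque": the same for the moment, N m; "gripper_width": opening from 0.0 (shut) to 1.0 (fully open).
Only numpy, scipy, OpenCV 4.12 (cv2) and the standard library are available. Lean on these libraries where they do the work, as an engineer would, in place of code of your own. Each camera call takes 0.05 s, during which the arm holds its last target.

## Working session

There is one attempt and no reset: what is moved stays moved. The work goes in short steps, Python scripts to look and compute and a shell command to move; the robot and the scene stay as the last step left them, time stands still between calls to the robot, and variables do not carry over. Pictures are saved under pics/ and viewed, and the job is handed in when it is done.

```bash
ls; mkdir -p pics; python3 - <<'E'
from station import bot
import cv2
o=bot.get_obs(); print({k:(v if not hasattr(v,'round') else v.round(3)) if k in('t','q','eef_pos','tool_rot','contact_force','gripper_width') else 0 for k,v in o.items()})
for c in ("top","side"):
    p,d=bot.read_camera(c); cv2.imwrite(f"pics/{c}0.png",p)
    for l in ("lock","slot","slot_push","dust_box","cover"):
        try: print(c,l,[(r["p"],r["xy"]) for r in bot.find_in(c,l)][:3])
        except Exception as e: print(c,l,e)
E
```

```text
pics
{'t': 0.0, 'q': array([-1.379,  0.478,  0.022,  1.556, -0.012,  1.109, -0.083]), 'joint_vel': 0, 'joint_torque': 0, 'eef_pos': array([0.199, 0.644, 0.23 ]), 'tool_rot': array([ 0.001,  0.805,  0.594, -0.001]), 'contact_force': array([ 0.675,  0.134, -0.421]), 'torque': 0, 'gripper_width': 0.9984417919774633}
top lock []
top slot [(0.72, [343.5, 214.0])]
top slot_push [(0.73, [342.7, 215.8])]
top dust_box [(0.78, [333.8, 188.8])]
top cover [(0.72, [336.2, 196.1])]
side lock [(0.87, [272.5, 252.9])]
side slot [(0.9, [272.4, 249.0])]
side slot_push [(0.79, [272.8, 249.8])]
side dust_box [(0.58, [304.8, 275.4])]
side cover [(0.85, [291.8, 255.5])]
```

View pics/top0.png

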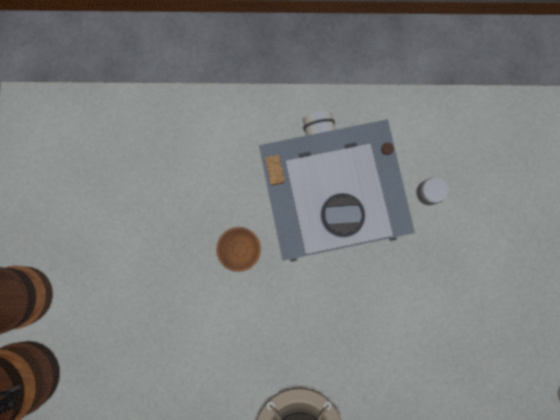

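View pics/side0.png

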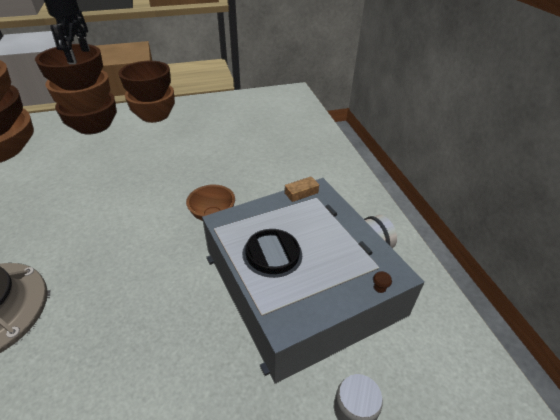

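The top view shows the yawed box with corners near (261,145), (388,121), (413,233) and (283,260). The lock is at (343,215), and its slot is nearly horizontal in the image. The block is at (275,170), the knob (387,149), the bowl (238,249) and the tin (433,190), all clear of the lock.

```bash
cat > h.py <<'E'
from station import bot
import cv2, numpy as np
def cal(c):
    k=bot.calibration(c); R=cv2.Rodrigues(np.array(k["rvec"],float))[0]
    return np.array(k["mtx"],float),R,np.array(k["tvec"],float).ravel()
def world(c,uv,d,k=None):
    K,R,t=k or cal(c); uv=np.atleast_2d(uv).astype(float); d=np.atleast_1d(d)
    r=np.c_[uv,np.ones(len(uv))]@np.linalg.inv(K).T*d[:,None]
    return (r-t)@R
def onz(c,uv,z,k=None):
    K,R,t=k or cal(c); uv=np.atleast_2d(uv).astype(float)
    r=np.c_[uv,np.ones(len(uv))]@np.linalg.inv(K).T@R; o=-R.T@t
    return o+r*((z-o[2])/r[:,2])[:,None]
def maskpts(c,label,d,k=None):
    s=bot.silhouettes(c,label)
    if not s: return None,None
    m=s[0]["mask"]; v,u=np.nonzero(m&(d>0)); return world(c,np.c_[u,v],d[v,u],k),s[0]
E
python3 - <<'E'
from h import *
for c in("top","side"):
    p,d=bot.read_camera(c)
    for l in("slot","lock","cover","dust_box","bowl_mid","wax_tin_mid","sanding_block_mid","drawer_knob_mid"):
        w,s=maskpts(c,l,d)
        if w is None: print(c,l,None);continue
        r=cv2.minAreaRect((w[:,:2]*1000).astype(np.float32))
        print(c,l,round(s["p"],2),len(w),np.median(w,0).round(3),'rect',np.round(r[0]),np.round(r[1]),round(r[2],1),'z',np.percentile(w[:,2],[5,50,95]).round(3))
k=[[261,145],[388,121],[413,233],[283,260]]
print(onz("top",k,.11).round(3))
p,d=bot.read_camera("top"); cv2.imwrite("pics/topz.png",cv2.resize(p[110:270,250:430],None,fx=4,fy=3.75*4/3.75,interpolation=cv2.INTER_CUBIC)[:600])
E
```

```text
top slot 0.7 1039 [ 0.568 -0.103  0.131] rect [ 566. -104.] [86. 87.] 0.3 z [0.125 0.131 0.145]
top lock 0.78 1322 [ 0.568 -0.103  0.137] rect [ 567. -103.] [101.  98.] 45.0 z [0.125 0.137 0.145]
top cover 0.75 8259 [ 0.608 -0.093  0.122] rect [612. -95.] [244. 224.] 12.3 z [0.115 0.122 0.141]
top dust_box 0.71 15579 [ 0.632 -0.085  0.116] rect [ 663. -100.] [369. 374.] 11.5 z [0.106 0.116 0.131]
top bowl_mid 0.97 1640 [0.482 0.164 0.032] rect [484. 162.] [119. 123.] 86.3 z [0.008 0.032 0.056]
top wax_tin_mid 0.57 690 [ 0.637 -0.35   0.058] rect [ 642. -358.] [75. 70.] 2.3 z [0.017 0.058 0.062]
top sanding_block_mid 0.77 365 [0.676 0.064 0.136] rect [677.  65.] [67. 35.] 12.4 z [0.132 0.136 0.139]
top drawer_knob_mid 0.42 133 [ 0.731 -0.214  0.14 ] rect [ 732. -215.] [30. 29.] 39.4 z [0.132 0.14  0.143]
side slot 0.78 1280 [ 0.571 -0.103  0.134] rect [ 568. -101.] [85. 82.] 5.7 z [0.127 0.134 0.145]
side lock 0.94 1964 [ 0.568 -0.109  0.138] rect [ 568. -105.] [99. 99.] 83.9 z [0.127 0.138 0.145]
side cover 0.61 10990 [ 0.601 -0.118  0.123] rect [612. -87.] [245. 237.] 11.8 z [0.117 0.123 0.142]
side dust_box 0.77 26788 [ 0.616 -0.161  0.111] rect [688. -17.] [453. 463.] 12.0 z [0.027 0.111 0.13 ]
side bowl_mid 0.68 1158 [0.48  0.186 0.037] rect [473. 201.] [116. 175.] 13.1 z [0.01  0.037 0.056]
side wax_tin_mid 0.55 1807 [ 0.635 -0.366  0.06 ] rect [ 638. -361.] [66. 67.] 60.7 z [0.033 0.06  0.062]
side sanding_block_mid 0.61 603 [0.678 0.054 0.134] rect [699. 147.] [231.  75.] 77.2 z [0.111 0.134 0.137]
side drawer_knob_mid None
[[ 0.746  0.1    0.11 ]
 [ 0.81  -0.225  0.11 ]
 [ 0.523 -0.282  0.11 ]
 [ 0.455  0.043  0.11 ]]
```

View pics/topz.png

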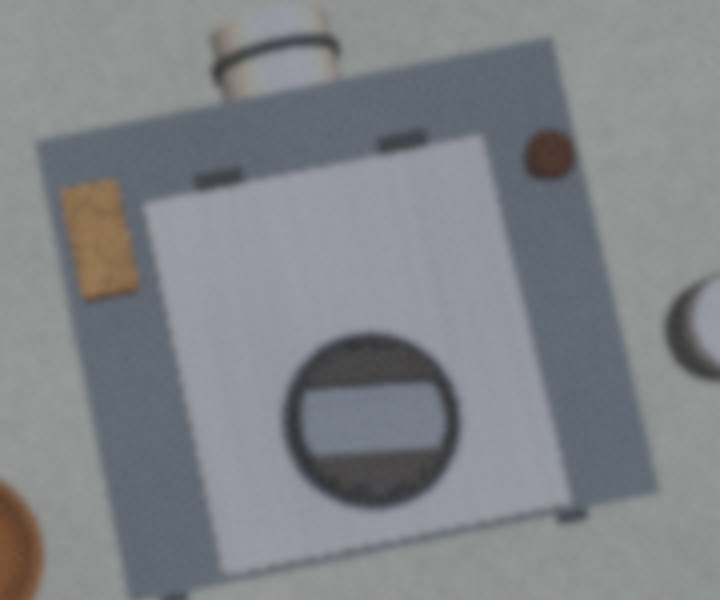

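```bash
cat >> h.py <<'E'
from scipy.spatial.transform import Rotation as Ro
def plan(target,xang):
    o=bot.get_obs(); q=o["tool_rot"]; R=Ro.from_quat([q[1],q[2],q[3],q[0]])
    a=np.deg2rad(xang); X=np.array([np.cos(a),np.sin(a),0]);Z=np.array([0,0,-1.]);Y=np.cross(Z,X)
    T=Ro.from_matrix(np.c_[X,Y,Z])
    print("t",o["t"],"pos",o["eef_pos"].round(4),"x ang",np.rad2deg(np.arctan2(R.as_matrix()[1,0],R.as_matrix()[0,0])).round(2),"F",o["contact_force"].round(2),"M",o["torque"].round(2),"g",round(o["gripper_width"],2),"q",o["q"].round(2))
    print("shift cm",(R.inv().apply(np.array(target)-o["eef_pos"])*100).round(2),"turn",(R.inv()*T).as_rotvec().round(3))
E
python3 -c "
from h import *
plan([.5675,-.1035,.235],93.2)"
```

```text
t 1.55 pos [0.1993 0.6449 0.2313] x ang 72.82 F [ 0.16  0.14 -0.21] M [ 0.    0.02 -0.02] g 1.0 q [-1.38  0.48  0.02  1.56 -0.01  1.11 -0.08]
shift cm [-60.63  57.28  -0.37] turn [-0.    -0.    -0.356]
```

```bash
python3 -m creep '[[[-3,2.8,-0.5,0,0,-0.03,0.35],[-7,6.6,-0.5,0,0,-0.06,0.35],[-11,10.4,-0.5,0,0,-0.1,0.35],[-15,14.2,-0.5,0,0,-0.13,0.35],[-19,18,-0.5,0,0,-0.16,0.35],[-23,21.7,-0.5,0,0,-0.2,0.35],[-27,25.5,-0.5,0,0,-0.23,0.35],[-31,29.3,-0.5,0,0,-0.26,0.35],[-35,33.1,-0.5,0,0,-0.3,0.35],[-38,35.9,-0.5,0,0,-0.356,0.35]]]'; python3 -c "
from h import *
plan([.5675,-.1035,.235],93.2)"
```

```text
t: 2.8
eef_pos: [0.431, 0.1735, 0.2367]
tool_rot: [0.0, 0.687, 0.727, 0.0]
contact_force: [0.4, 1.4, 0.3]
gripper_width: 0.347
t 2.8 pos [0.431  0.1735 0.2367] x ang 93.2 F [0.38 1.36 0.26] M [ 0.04 -0.02 -0.01] g 0.35 q [-0.72  0.12  0.23  2.05 -0.03  0.98  1.14]
shift cm [-28.42  12.08   0.17] turn [ 0.001 -0.     0.   ]
```

```bash
python3 -m creep '[[[-4,1.7,0,0,0,0,0.35],[-9,3.8,0,0,0,0,0.35],[-14,6,0,0,0,0,0.35],[-19,8.1,0,0,0,0,0.35],[-24,10.2,0,0,0,0,0.35],[-28.4,12.1,0.2,0,0,0,0.35],[-28.4,12.1,0.2,0,0,0,0.35]]]'; python3 - <<'E'
from h import *
plan([.5675,-.1035,.235],93.2)
k=cal("wrist")
p,d=bot.read_camera("wrist"); cv2.imwrite("pics/wrist1.png",p)
for l in("slot","lock","cover"):
    w,s=maskpts("wrist",l,d,k)
    if w is None: print(l,None);continue
    r=cv2.minAreaRect((w[:,:2]*1000).astype(np.float32)); print(l,s["p"],len(w),np.median(w,0).round(3),r,np.percentile(w[:,2],[5,50,95]).round(3))
p,d=bot.read_camera("side"); cv2.imwrite("pics/side1.png",p)
E
```

```text
t: 3.68
eef_pos: [0.5675, -0.1055, 0.2343]
tool_rot: [0.001, 0.689, 0.724, -0.001]
contact_force: [-0.5, 0.8, -0.1]
gripper_width: 0.351
t 3.675 pos [ 0.5675 -0.1055  0.2343] x ang 92.85 F [-0.53  0.84 -0.07] M [ 0.04  0.01 -0.02] g 0.35 q [-0.27  0.33  0.43  1.82 -0.16  1.03  1.85]
shift cm [ 0.2   0.01 -0.07] turn [ 0.001  0.002 -0.006]
slot 0.67 11291 [ 0.569 -0.102  0.131] ((567.5155029296875, -102.17800903320312), (88.11021423339844, 89.64691925048828), 1.4356207847595215) [0.126 0.131 0.144]
lock 0.87 14016 [ 0.567 -0.103  0.139] ((568.3128662109375, -102.81476593017578), (100.34210205078125, 99.77779388427734), 67.65628814697266) [0.126 0.139 0.144]
cover 0.74 58445 [ 0.564 -0.096  0.125] ((609.2899169921875, -93.907958984375), (235.8524932861328, 232.04039001464844), 11.968926429748535) [0.117 0.125 0.143]
```

View pics/wrist1.png

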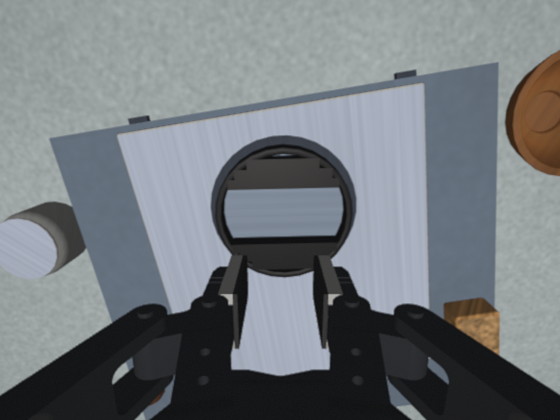

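View pics/side1.png

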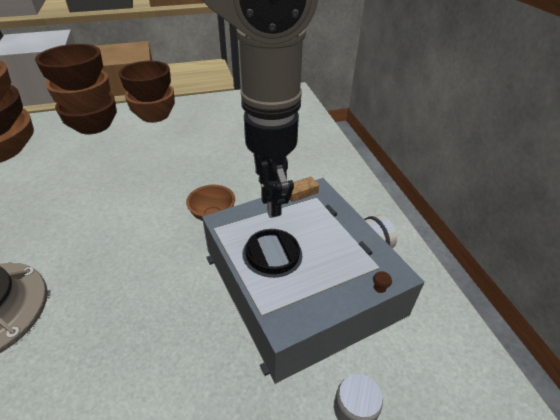

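Wrist view: the slot is centred near (284,213) and parallel to the jaw line, with the two partly open fingers straddling it evenly. Next I shift 3 mm along tool x and go down. Both fingertips will go in symmetrically about the axis.

```bash
python3 -m creep '[[[0.27,0,2,0,0,0,0.35],[0.27,0.05,5,0,0,0,0.35],[0.27,0.05,8,0,0,0,0.35],[0.27,0.05,9,0,0,0,0.35],[0.27,0.05,9,0,0,0,0.35]]]'; python3 - <<'E'
from h import *
plan([.568,-.1028,.118],92.85)
p,d=bot.read_camera("wrist"); cv2.imwrite("pics/wrist2.png",p)
E
```

```text
t: 4.55
eef_pos: [0.5671, -0.0975, 0.1443]
tool_rot: [-0.0, 0.687, 0.727, -0.0]
contact_force: [0.2, 0.0, 0.2]
gripper_width: 0.349
t 4.55 pos [ 0.5671 -0.0975  0.1443] x ang 93.28 F [0.22 0.05 0.2 ] M [-0.06 -0.01 -0.02] g 0.35 q [-0.24  0.43  0.39  1.9  -0.22  0.85  1.89]
shift cm [-0.53  0.07  2.63] turn [-0.001 -0.     0.007]
```

View pics/wrist2.png

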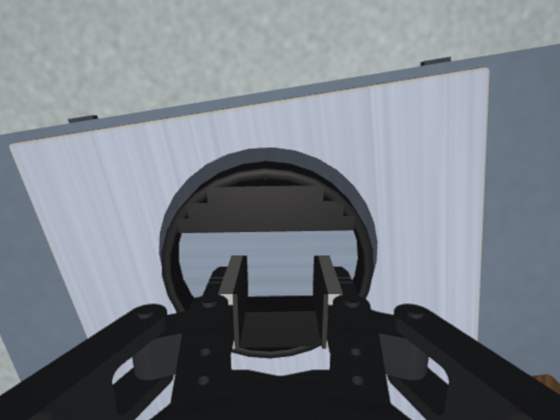

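The fingers sit about 5 mm too far along +y: the finger mid is at column 281 and the slot mid at 268, which agrees with the measured pose. I'll correct that and go down in small steps.

```bash
python3 -m creep '[[[-0.5,0.07,0,0,0,0,0.35],[-0.5,0.07,0.4,0,0,0,0.35],[-0.5,0.07,0.8,0,0,0,0.35],[-0.5,0.07,0.8,0,0,0,0.35]]]'; python3 - <<'E'
from h import *
plan([.568,-.1028,.118],92.85)
p,d=bot.read_camera("wrist"); cv2.imwrite("pics/wrist3.png",p)
E
```

```text
t: 5.1
eef_pos: [0.5679, -0.103, 0.1359]
tool_rot: [-0.0, 0.687, 0.727, -0.0]
contact_force: [-0.2, -0.6, -0.1]
gripper_width: 0.353
t 5.1 pos [ 0.5679 -0.103   0.1359] x ang 93.22 F [-0.18 -0.62 -0.1 ] M [-0.01  0.02  0.04] g 0.35 q [-0.23  0.45  0.39  1.9  -0.22  0.83  1.9 ]
shift cm [0.02 0.02 1.79] turn [-0.001 -0.     0.007]
```

View pics/wrist3.png

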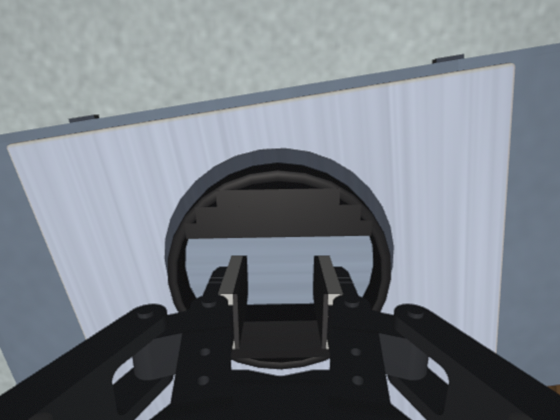

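The fingers are now centred: finger mid and slot mid are both at column ~280. I'll go down until contact.

```bash
python3 -m creep '[[[0,0,0.3,0,0,0,0.35],[0,0,0.6,0,0,0,0.35],[0,0,0.9,0,0,0,0.35],[0,0,0.9,0,0,0,0.35]]]'; python3 -c "
from h import *
plan([.568,-.1028,.118],92.85)"
```

```text
t: 5.65
eef_pos: [0.5681, -0.1032, 0.1273]
tool_rot: [-0.0, 0.687, 0.727, -0.0]
contact_force: [-0.9, -0.3, 3.8]
gripper_width: 0.35
t 5.65 pos [ 0.5681 -0.1032  0.1273] x ang 93.21 F [-0.9  -0.26  3.8 ] M [ 0.01  0.26 -0.06] g 0.35 q [-0.23  0.46  0.39  1.91 -0.23  0.82  1.91]
shift cm [ 0.04 -0.01  0.93] turn [-0.    -0.     0.006]
```

```bash
python3 -m creep '[[[0,0,0.2,0,0,0,0.35],[0,0,0.4,0,0,0,0.35],[0,0,0.4,0,0,0,0.35]]]'; python3 - <<'E'
from h import *
plan([.568,-.1028,.118],92.85)
p,d=bot.read_camera("wrist"); cv2.imwrite("pics/wrist4.png",p)
k=cal("wrist")
for uv in([230,280],[280,290],[280,215],[380,330],[500,250],[60,250],[120,160],[440,120]):
    print(uv,world("wrist",[uv],d[uv[1],uv[0]],k).round(3))
p,d=bot.read_camera("side"); cv2.imwrite("pics/side4.png",cv2.resize(p[140:320,170:410],None,fx=3,fy=3))
E
```

```text
t: 6.02
eef_pos: [0.5678, -0.1032, 0.1231]
tool_rot: [-0.0, 0.687, 0.727, -0.0]
contact_force: [-2.6, 0.5, 3.9]
gripper_width: 0.349
t 6.025 pos [ 0.5678 -0.1032  0.1231] x ang 93.21 F [-2.57  0.46  3.91] M [-0.03  0.67 -0.07] g 0.35 q [-0.22  0.47  0.38  1.91 -0.23  0.81  1.91]
shift cm [0.04 0.02 0.51] turn [-0.001 -0.     0.006]
[230, 280] [[ 0.559 -0.121  0.15 ]]
[280, 290] [[ 0.577 -0.102  0.123]]
[280, 215] [[ 0.536 -0.104  0.137]]
[380, 330] [[ 0.56  -0.072  0.174]]
[500, 250] [[ 0.553 -0.001  0.119]]
[60, 250] [[ 0.564 -0.204  0.119]]
[120, 160] [[ 0.521 -0.173  0.12 ]]
[440, 120] [[ 0.497 -0.04   0.119]]
```

View pics/wrist4.png

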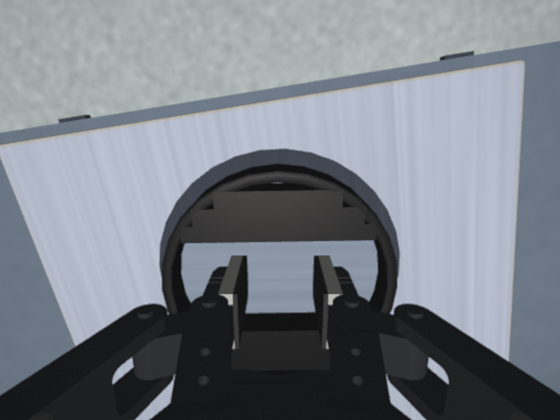

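View pics/side4.png

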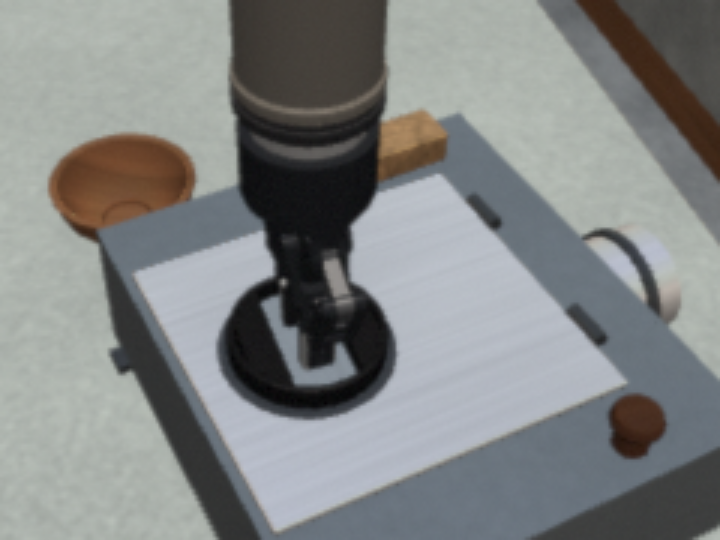

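Both fingertips are inside the slot on the floor, and the cover is already partly pressed down. I'll press further to the stop.

```bash
python3 -m creep '[[[0,0,0.2,0,0,0,0.35],[0,0,0.4,0,0,0,0.35],[0,0,0.4,0,0,0,0.35]]]'; python3 -c "
from h import *
plan([.568,-.1028,.118],92.85)"
```

```text
t: 6.5
eef_pos: [0.568, -0.1033, 0.1195]
tool_rot: [-0.0, 0.687, 0.727, -0.0]
contact_force: [-4.4, 0.7, 8.5]
gripper_width: 0.347
t 6.5 pos [ 0.568  -0.1033  0.1195] x ang 93.21 F [-4.42  0.7   8.46] M [ 0.05  1.08 -0.  ] g 0.35 q [-0.22  0.47  0.38  1.91 -0.24  0.8   1.92]
shift cm [0.05 0.   0.15] turn [-0.    -0.     0.006]
```

```bash
python3 -m creep '[[[0,0,0.1,0,0,0.1,0.35],[0,0,0.1,0,0,0.25,0.35],[0,0,0.1,0,0,0.4,0.35],[0,0,0.1,0,0,0.5,0.35],[0,0,0.1,0,0,0.5,0.35]]]'; python3 -c "
from h import *
plan([.568,-.1028,.118],92.85)"
```

```text
t: 7.12
eef_pos: [0.5697, -0.104, 0.1194]
tool_rot: [0.001, 0.846, 0.534, 0.001]
contact_force: [-3.2, -1.4, 10.0]
gripper_width: 0.348
t 7.125 pos [ 0.5697 -0.104   0.1194] x ang 64.49 F [-3.2  -1.42  9.99] M [-0.28  0.51 -0.07] g 0.35 q [-0.32  0.49  0.51  1.92 -0.32  0.81  1.5 ]
shift cm [ 0.03 -0.21  0.14] turn [ 0.004  0.001 -0.495]
```

```bash
python3 -m creep '[[[0,0,0.05,0,0,0.15,0.35],[0,0,0.05,0,0,0.3,0.35],[0,0,0.05,0,0,0.45,0.35],[0,0,0.05,0,0,0.6,0.35],[0,0,0.05,0,0,0.6,0.35]]]'; python3 - <<'E'
from h import *
plan([.568,-.1028,.118],11.8)
p,d=bot.read_camera("wrist"); cv2.imwrite("pics/wrist5.png",p)
E
```

```text
t: 7.75
eef_pos: [0.5693, -0.1054, 0.1193]
tool_rot: [0.002, 0.966, 0.259, 0.001]
contact_force: [-4.1, -2.6, 14.6]
gripper_width: 0.346
t 7.75 pos [ 0.5693 -0.1054  0.1193] x ang 30.02 F [-4.11 -2.62 14.59] M [-0.73  1.06 -0.08] g 0.35 q [-0.43  0.53  0.67  1.93 -0.44  0.83  1.  ]
shift cm [ 0.02 -0.29  0.13] turn [ 0.004 -0.002  0.318]
```

View pics/wrist5.png

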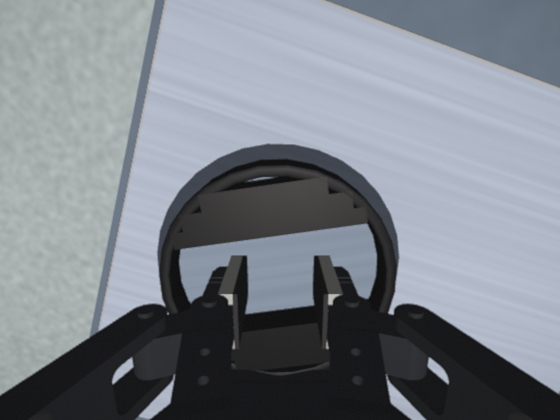

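The slot follows with about 8° of lag, so the lock is at about 1.1 rad. The cam is in and the cover still shut. I'll continue to the stop.

```bash
python3 -m creep '[[[0,-0.1,0,0,0,0.15,0.35],[0,-0.1,0,0,0,0.3,0.35],[0,-0.1,0,0,0,0.45,0.35],[0,-0.1,0,0,0,0.55,0.35],[0,-0.1,0,0,0,0.55,0.35]]]'; python3 - <<'E'
from h import *
plan([.568,-.1028,.118],11.8)
p,d=bot.read_camera("wrist"); cv2.imwrite("pics/wrist6.png",p)
E
```

```text
t: 8.43
eef_pos: [0.569, -0.1051, 0.1194]
tool_rot: [0.002, 1.0, -0.013, 0.002]
contact_force: [-2.8, -3.0, 14.2]
gripper_width: 0.349
t 8.425 pos [ 0.569  -0.1051  0.1194] x ang -1.46 F [-2.79 -2.98 14.23] M [-0.91  0.88 -0.01] g 0.35 q [-0.52  0.58  0.81  1.93 -0.55  0.86  0.55]
shift cm [-0.11 -0.23  0.13] turn [ 0.004 -0.003 -0.231]
```

View pics/wrist6.png

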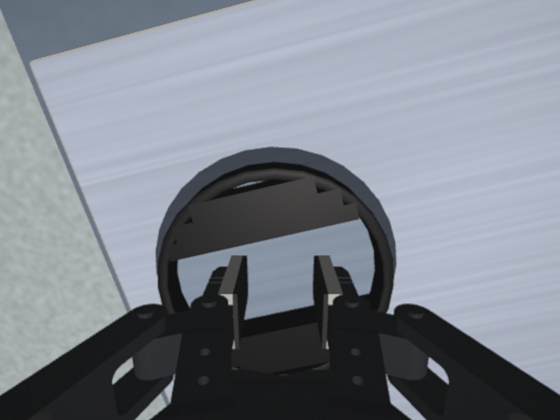

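The slot is now at about 11° in the world and the box yaw is about 11.8°, so it is nearly at the stop. I'll turn further to confirm it by torque.

```bash
python3 -m creep '[[[0,-0.1,0,0,0,0.1,0.35],[0,-0.1,0,0,0,0.2,0.35],[0,-0.1,0,0,0,0.25,0.35],[0,-0.1,0,0,0,0.25,0.35]]]'; python3 - <<'E'
from h import *
plan([.568,-.1028,.118],11.8)
p,d=bot.read_camera("wrist"); cv2.imwrite("pics/wrist7.png",p)
E
```

```text
t: 8.98
eef_pos: [0.5696, -0.1038, 0.1194]
tool_rot: [0.002, 0.991, -0.137, 0.002]
contact_force: [-1.4, -4.2, 12.2]
gripper_width: 0.347
t 8.975 pos [ 0.5696 -0.1038  0.1194] x ang -15.71 F [-1.41 -4.22 12.2 ] M [-0.81  0.53  0.12] g 0.35 q [-0.56  0.61  0.88  1.93 -0.6   0.88  0.35]
shift cm [-0.18 -0.06  0.14] turn [ 0.004 -0.005 -0.48 ]
```

View pics/wrist7.png

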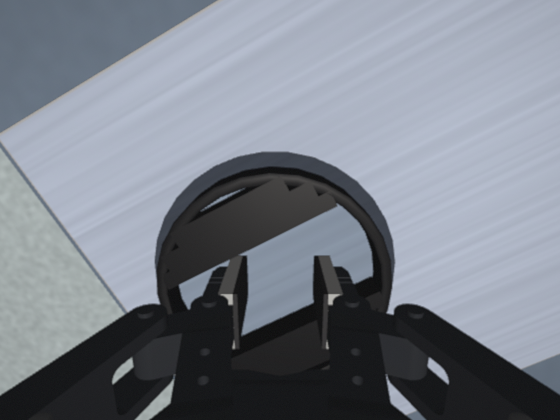

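```bash
python3 -m creep '[[[0,0,0,0,0,0.1,0.35],[0,0,0,0,0,0.2,0.35],[0,0,0,0,0,0.2,0.35]]]'; python3 - <<'E'
from h import *
plan([.568,-.1028,.118],11.8)
E
```

```text
t: 9.4
eef_pos: [0.57, -0.1031, 0.1194]
tool_rot: [0.002, 0.973, -0.231, 0.002]
contact_force: [-0.8, -3.3, 12.5]
gripper_width: 0.352
t 9.4 pos [ 0.57   -0.1031  0.1194] x ang -26.72 F [-0.79 -3.26 12.53] M [-0.73  0.47  2.55] g 0.35 q [-0.6   0.63  0.93  1.93 -0.65  0.9   0.2 ]
shift cm [-0.19  0.07  0.14] turn [ 0.005 -0.004 -0.672]
```

The torque is 2.55 N m against the hard stop. I'll ease the press first, turn back within the slot play, then lift out.

```bash
python3 -m creep '[[[0,0,-0.2,0,0,-0.1,0.35],[0,0,-0.5,0,0,-0.2,0.35],[0,0,-0.6,0,0,-0.38,0.35],[0,0,-1,0,0,-0.55,0.35],[0,0,-1,0,0,-0.55,0.35]]]'; python3 - <<'E'
from h import *
plan([.568,-.1028,.118],11.8)
p,d=bot.read_camera("wrist"); cv2.imwrite("pics/wrist8.png",p)
E
```

```text
t: 10.02
eef_pos: [0.5685, -0.1012, 0.128]
tool_rot: [-0.0, 0.999, 0.038, 0.001]
contact_force: [0.4, -0.6, 0.0]
gripper_width: 0.35
t 10.025 pos [ 0.5685 -0.1012  0.128 ] x ang 4.35 F [ 0.44 -0.61  0.  ] M [ 0.05 -0.    0.02] g 0.35 q [-0.52  0.56  0.8   1.93 -0.52  0.87  0.62]
shift cm [-0.06  0.15  1.  ] turn [ 0.    -0.002 -0.13 ]
```

View pics/wrist8.png

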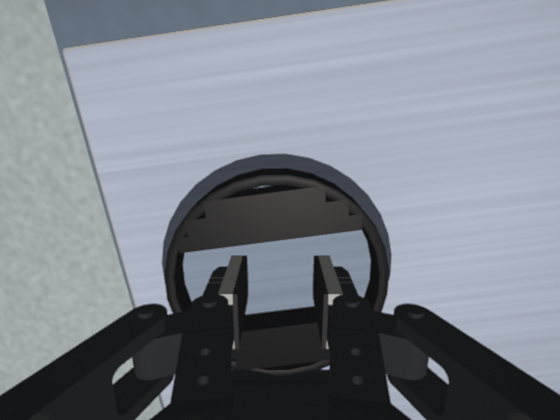

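The slot is parallel to the cover edge, so it is locked, and there is no contact force. I'll lift straight up and check.

```bash
python3 -m creep '[[[0,0.1,-1,0,0,0,0.35],[0,0.1,-3,0,0,0,0.35],[0,0.1,-7,0,0,0,0.35],[0,0.1,-12,0,0,0,0.35],[0,4,-14,0,0,0,0.35],[0,9,-15,0,0,0,0.35],[0,12,-15,0,0,0,0.35],[0,12,-15,0,0,0,0.35]]]'; python3 - <<'E'
from h import *
plan([.568,-.1028,.118],11.8)
k=cal("wrist")
p,d=bot.read_camera("wrist"); cv2.imwrite("pics/wrist9.png",p)
for c in("top","side"):
    p,d=bot.read_camera(c); cv2.imwrite(f"pics/{c}9.png",p)
    for l in("lock","cover","bowl_mid","wax_tin_mid","sanding_block_mid","drawer_knob_mid"):
        w,s=maskpts(c,l,d)
        if w is None: print(c,l,None);continue
        print(c,l,round(s["p"],2),len(w),np.median(w,0).round(3),'z',np.percentile(w[:,2],[5,50,95]).round(3))
E
```

```text
t: 11.08
eef_pos: [0.5762, -0.2244, 0.2795]
tool_rot: [0.001, 0.999, 0.036, 0.001]
contact_force: [0.4, -0.8, -0.4]
gripper_width: 0.353
t 11.075 pos [ 0.5762 -0.2244  0.2795] x ang 4.07 F [ 0.39 -0.75 -0.4 ] M [ 0.02  0.01 -0.02] g 0.35 q [-0.38  0.46  0.92  1.69 -0.39  1.19  0.71]
shift cm [  0.02 -12.22  16.13] turn [ 0.002 -0.001 -0.135]
top lock 0.66 1263 [ 0.566 -0.103  0.131] z [0.119 0.131 0.137]
top cover 0.76 8172 [ 0.608 -0.093  0.117] z [0.114 0.117 0.134]
top bowl_mid 0.58 1579 [0.482 0.165 0.032] z [0.009 0.032 0.057]
top wax_tin_mid None
top sanding_block_mid 0.92 460 [0.677 0.066 0.135] z [0.11  0.135 0.139]
top drawer_knob_mid 0.51 159 [ 0.732 -0.214  0.139] z [0.109 0.139 0.143]
side lock 0.69 1891 [ 0.563 -0.106  0.133] z [0.12  0.133 0.137]
side cover 0.85 9629 [ 0.587 -0.133  0.118] z [0.115 0.118 0.135]
side bowl_mid 0.75 1131 [0.48  0.186 0.036] z [0.011 0.036 0.056]
side wax_tin_mid 0.7 1827 [ 0.635 -0.365  0.06 ] z [0.034 0.06  0.062]
side sanding_block_mid None
side drawer_knob_mid 0.7 314 [ 0.73  -0.222  0.139] z [0.114 0.139 0.142]
```

View pics/side9.png

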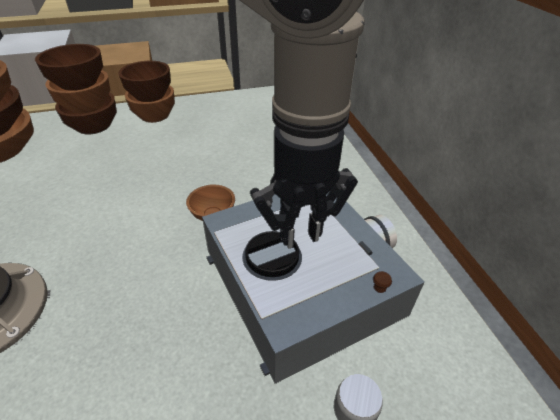

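View pics/wrist9.png

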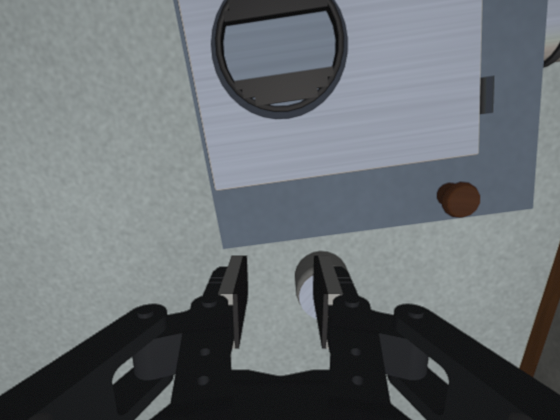

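The wrist view shows the slot walls at 7–9° in the image against the cover edge at 7°, so the slot lies along box x. The cover is flat at z ≈ 0.117, the other objects haven't moved and the arm is clear.

```bash
python3 -c "
from station import bot
print(bot.hand_in())"
```

```text
the job is handed in; nothing more can be done
None
```

The lock is turned to its stop, the cover stayed shut after I let go, and the job is handed in at about 11.5 s of the 40 s. I put both fingertips, slightly open and either side of the axis, into the slot. I pressed the cover to its stop at about 8–15 N, then turned clockwise until the torque rose to 2.5 N m against the hard stop. After that I eased off, turned back within the slot's play, lifted out and moved clear.

Last checks:
- **Lock:** the slot is parallel to the cover's side edge to within about 2°.
- **Cover:** its surface dropped from z ≈ 0.122 to 0.117 m and stayed there after release. The top of the lock dropped from 0.145 to 0.137 m.
- **Loose things:** the bowl, tin, block and knob are within a few mm of where they started. The networks missed the tin in the top view and the block in the side view, so each of those was confirmed by one camera only.
- **Arm:** no contact force above sensor noise, with the tool about 0.28 m above the bench.

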